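# Hang the slotted turner on the utensil stand's snap hook

### The job

Pick up the slotted turner that lies on the worktop and hang it up on the empty snap hook of the utensil stand: push the eye at the end of its handle against the sprung gate until it has passed inside and the gate has snapped shut behind it. Leave the turner hanging freely and still, blade down, and leave the other things on the worktop where they stand.

Things in the scene. Friction and masses are not known exactly. Their poses are not given: they have to be found in the camera images.
- turner: Steel slotted turner 199 mm long, 0.13 kg, lying face up. Origin: on its underside, below the middle of the grip. +x points along the handle to the eye, z up. Black arched grip 62 long x 17 wide x 15 high, clear of the worktop, its centre line 26 mm above the underside; the flat slotted blade (66 wide, 3 thick) ends at x = -100 mm, the eye ring at x = +99 mm.
- grip (a point): Centre of the turner's black grip, 26 mm above the underside; the grip is 17 mm wide across the handle (turner y), to be pinched from above. Axes as the turner.
- eye (a point): Centre of the turner's eye: a flat ring of 7 mm round bar, hole 34 mm, outside 48 mm, lying in the turner's own xy plane; 75 mm ahead of the grip centre along turner x and 22.5 mm lower.
- utensil_stand: Fixed steel utensil stand: round foot 152 mm wide, post with three arms 344 mm up, a snap hook under each 115 mm from the post. Two hooks carry a ladle and a skimmer (part of the stand); the hook towards stand -x, facing the robot, is empty. Origin: middle of the foot's underside; +x runs from the empty hook to the post, z up. No object stands near the front of it.
- hook_nose (a point): Top of the empty hook's nose (upturned 8 mm bar), 252 mm above the worktop and 27 mm in front (stand -x) of the hook's middle. The gate is right behind and above it. Axes as the stand.
- hook_seat (a point): Centre of the 8 mm bar at the lowest point of the empty hook's bowl, 215 mm up, on the hook's middle. The hook lies in the stand's xz plane and is 62 mm wide, its bowl 54 mm between bar centres, its mouth towards stand -x. Axes as the stand. A hanging eye's centre is about 13 mm below it; a turner let go swings for 3 to 8 s.
- gate (a joint): Sprung gate of the empty hook, rad: 0 shut, grows as it is pushed in (stand +x) to a stop at 0.72. A 7 mm bar hanging from a pivot 306 mm up and 4 mm behind the nose (stand x); its free end, 60 mm lower, rests behind the nose. 1.5 N starts it, 4 N holds it at 0.5 rad; springs shut by itself, never outward. It clears an eye lowered to 20 mm below the nose top.
- pepper_mill: Bystander: wooden pepper mill, 58 mm across, 150 mm tall. Origin: centre of its underside, z up.
- salt_shaker: Bystander: glass salt shaker with grey cap, 44 mm across, 90 mm tall. Origin: centre of its underside, z up.
Things that resemble listed ones, but are neither listed nor needed, are in the scene too. Of the things that look like the turner, the smaller one is meant.

How it is judged (in metres and radians):
On the way, in this order (a step that is already met when the one before it is completed fails the run):
1. the turner has been lifted well clear of the worktop (grip over 100 mm up) (height (world z) of grip above 0.1 m), for 0.1 s.
2. with the turner's eye at the hook's nose (within 45 mm), the sprung gate is pushed in by more than 0.2 rad (value of joint gate above 0.2 rad and distance between eye and hook_nose below 0.045 m), for 0.05 s.
At the end, for the whole second after the job is handed in: The turner hangs in the snap hook's bowl: eye centre within 24 mm of the seat point along the hook, 15 mm sideways, at most 22 mm below and 2 mm above it; blade down, length within 0.3 rad of vertical; nearly still (under 150 mm/s, 1.5 rad/s); gate shut (under 0.06 rad) (x of eye in the frame of hook_seat between -0.024 and 0.024 m and y of eye in the frame of hook_seat between -0.015 and 0.015 m and z of eye in the frame of hook_seat between -0.022 and 0.002 m and angle between turner's own x axis and vertical below 0.3 rad and value of joint gate below 0.06 rad and linear speed of turner below 0.15 m/s and angular speed of turner below 1.5 rad/s); the robot touches nothing.
It fails at once if the pepper mill or the salt shaker is moved by more than 30 mm (distance of any of pepper_mill, salt_shaker from where it was at the start of the episode above 0.03 m).
It also fails if it takes over 61 s, if anything falls off the work surface, if the arm or the gripper's body presses on something with over 40 N, if the wrist force passes 120 N, or if a joint passes its speed limit or range.

### The arm

A 6-joint arm with a two-finger parallel gripper is mounted at the origin on a cart in front of the work surface, level with it; the furniture and walls round the work are solid. World frame = base frame: x ahead of the robot, y to its left, z up, the work surface at z = 0. Lengths are in mm, angles in rad, forces in N, time in s.
With the tool pointing down it reaches from about 350 to 875 mm from the base axis. Payload 4.2 kg.
Tool frame: the origin (TCP) lies between the finger pads; the fingertips stand 17 mm ahead of it and the grasp point (between the pads) lies 2 mm behind it (nose_length is the distance from the TCP to the fingertips, in mm); z points along the fingers, y is the direction in which the jaws open and shut (so a half turn about z gives the same grasp; the last joint's range is limited). The gripper opens to 85 mm and grips with 20 to 120 N. Pads are 22 mm wide; open, the fingers measure 114 mm over their backs; the gripper's body (76 mm by 85 mm) begins 54 mm behind the grasp point. The pads swing forward as they close: fully open they stand 13 mm farther back than shut.
Start: joints at [1.594, 0.385, 0.008, 0, -1.194, -0.259], TCP at [145.982, 607.691, 248.312] pointing down, gripper open.
Joint ranges: [-3.14, 3.14], [-1.21, 2.06], [-1.07, 1.41], [-3.16, 2.05], [-2.99, -0.16], [-3.1, 3.1]. Speed limits (rad/s): [2.79, 2.79, 3.14, 3.14, 3.14, 3.14].

### API

Orientations are given as a unit quaternion [x, y, z, w].
In Python, from bench import * gives the robot as it stands.
- The arm moves only by the tool jog_arm, never from a script. Its argument "increments" is a list of rows, each a list of 4 numbers: the shift along the tool's x, y, z in m, then the turn about the tool's z in degrees. A call has 1 to 10 rows; each row is the pose to reach, as a shift and turn from the pose measured when the call began, along the tool's axes at that moment; what a row does not reach only later rows make up. A row lasts 1/8 s, in which the tool goes at most 62.5 mm and 10.7 degrees, less where a joint would pass 70% of its speed; a pose out of reach is approached as far as the arm can. A call with a gripper value outside its range is refused whole. "hand" is the gripper's target within -1 to 1 (fully open at 1, half-way at 0, shut at -1), set as the call begins (left out, the last holds). The fingers move at their own pace and stop on an object; the grip force is fixed at half the most. Time passes only in rows, so rows that repeat a pose let the fingers close. It gives the time, the measured TCP pose, the force and the opening at its end, in the units of the state.
- read_state(): the state, without advancing time (a new reading comes with each control period).
- get_image(name): name is "scene" or "top" or "wrist"; returns the picture (480x640x3 uint8, red, green, blue); there is no depth.
- calibration(name): a dict with "fx", "fy", "cx", "cy" (pixels), "D" ([k1, k2, p1, p2, k3] as OpenCV has them; the pictures are not rectified), "position" and "rotation" of the camera in the world; the wrist camera has in their place "hand_eye" (4x4, takes a point from camera to tool coordinates, whose origin is the TCP and whose axes are the flange's). Camera axes: x right, y up, looking along -z (the intrinsics and any distortion apply to the point x, -y, -z); pixel columns grow to the right and rows downward; lengths in mm; the calibration is good to about 2 mm. A picture is of the moment at which its call begins: read the wrist's pose just before it. calibration takes no time and is no camera call.
- job_done(): hands the job in, once; it reports no verdict.
The state is a dict: "clock": time; "joints": joint angles; "joint_vel": joint speeds; "joint_efforts": joint torques, N m; "position": TCP position; "ee_rot": TCP orientation; "contact_force": force on the tool from outside, world axes, zero at the start; "wrist_torque": the same for the moment, N m; "gripper_width": finger opening in mm.
Only numpy, scipy, OpenCV 4.12 (cv2) and the standard library are available. Lean on these libraries where they do the work, as an engineer would, in place of code of your own. Each camera call takes 0.05 s, during which the arm holds its last target.

## Working session

There is one attempt and no reset: what is moved stays moved. The work goes in short steps, Python scripts to look and compute and a tool call to move; the robot and the scene stay as the last step left them, time stands still between calls to the robot, and variables do not carry over. Pictures are saved under pics/ and viewed, and the job is handed in when it is done.

Besides the shell and the picture viewer there is one more tool, called after "Call:" as name(argument=value, ...), one argument or row to a line, values as JSON. jog_arm: Moves the arm, as the interface text tells. Its arguments: {"type":"object","properties":{"increments":{"type":"array"},"hand":{"type":"number"}},"required":["increments"]}

```bash
mkdir -p pics
python3 - <<'E'
from bench import *
import cv2,numpy as np
s=read_state(); print({k:np.round(v,3) for k,v in s.items()})
for n in ["scene","top","wrist"]:
    cv2.imwrite(f"pics/{n}0.png",cv2.cvtColor(get_image(n),cv2.COLOR_RGB2BGR)); print(n,calibration(n))
E
```

```text
{'clock': np.float64(0.0), 'joints': array([ 1.594e+00,  3.860e-01,  7.000e-03, -1.000e-03, -1.194e+00,
       -2.590e-01]), 'joint_vel': array([-0.001, -0.001, -0.   ,  0.001,  0.002, -0.   ]), 'joint_efforts': array([ 1.0000e-03, -3.9229e+01,  1.8840e+01,  4.1860e+00, -5.0000e-03,
        0.0000e+00]), 'position': array([145.859, 607.184, 247.217]), 'ee_rot': array([ 0.993, -0.118, -0.   ,  0.001]), 'contact_force': array([ 0.107,  0.056, -0.003]), 'wrist_torque': array([-0.016, -0.005, -0.009]), 'gripper_width': np.float64(85.225)}
scene {'fx': 544.3752160964227, 'fy': 544.3752160964227, 'cx': 321.229999032665, 'cy': 238.81075632094746, 'D': array([0.02628008, 0.        , 0.        , 0.        , 0.        ]), 'position': array([ -337.26383987, -1063.62788409,   868.56700349]), 'rotation': array([ 0.4552837 , -0.22128265, -0.35644107,  0.78530281])}
top {'fx': 521.3135539436068, 'fy': 521.3135539436068, 'cx': 321.50047773988024, 'cy': 240.923333245775, 'D': array([-0.14873142,  0.        ,  0.        ,  0.        ,  0.        ]), 'position': array([ 156.46637667, -133.40474163, 1582.46825642]), 'rotation': array([-0.08681687,  0.12094821,  0.81210888, -0.56419282])}
wrist {'fx': 331.958952831622, 'fy': 331.958952831622, 'cx': 317.24695120721844, 'cy': 243.0872494323018, 'D': array([-0.03098584,  0.        ,  0.        ,  0.        ,  0.        ]), 'hand_eye': array([[ 6.81048776e-04,  9.64108266e-01,  2.65508545e-01,
         6.79401179e+01],
       [ 9.99999308e-01, -4.02026621e-04, -1.10524170e-03,
         8.40311265e-01],
       [-9.58831157e-04,  2.65509114e-01, -9.64107873e-01,
        -1.25194553e+02],
       [ 0.00000000e+00,  0.00000000e+00,  0.00000000e+00,
         1.00000000e+00]])}
```

View pics/scene0.png

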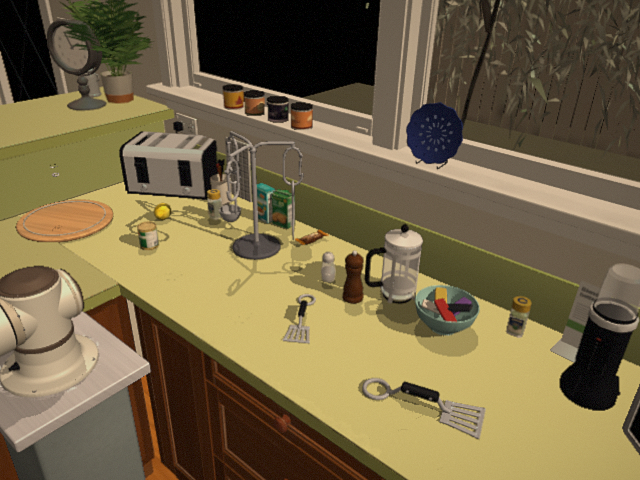

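View pics/top0.png

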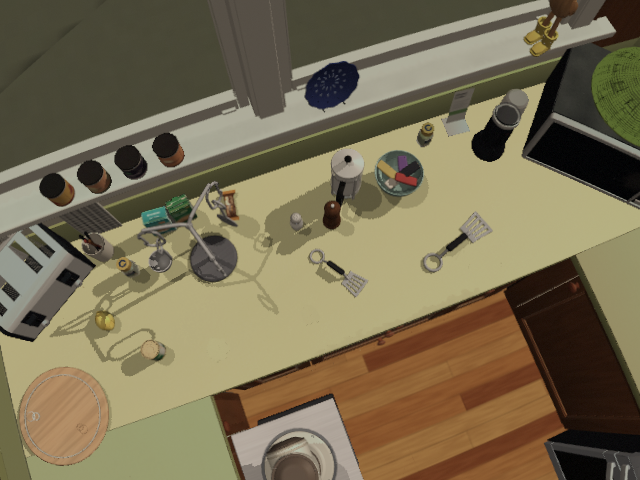

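View pics/wrist0.png

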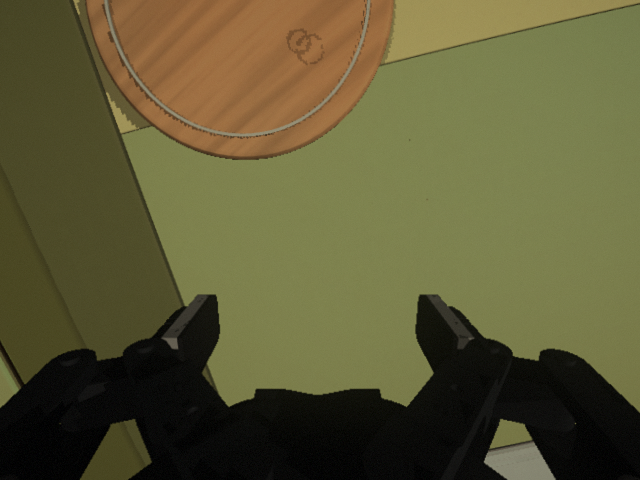

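```bash
cat > h.py <<'E'
import numpy as np,cv2
from scipy.spatial.transform import Rotation as R
from bench import *
F=np.diag([1,-1,-1.])
def cam(n):
    c=calibration(n);K=np.array([[c['fx'],0,c['cx']],[0,c['fy'],c['cy']],[0,0,1]])
    if n=='wrist':
        s=read_state();T=np.array(c['hand_eye']);Rt=R.from_quat(s['ee_rot']).as_matrix()
        return K,c['D'],Rt@T[:3,3]+s['position'],Rt@T[:3,:3]
    return K,c['D'],np.array(c['position']),R.from_quat(c['rotation']).as_matrix()
def ray(C,uv):
    K,D,p,Rm=C;u=cv2.undistortPoints(np.array(uv,float).reshape(-1,1,2),K,D).reshape(-1,2)
    d=np.c_[u,np.ones(len(u))]@F@Rm.T
    return p,d/np.linalg.norm(d,axis=1,keepdims=True)
def plane(C,uv,z):
    p,d=ray(C,uv);return p+d*((z-p[2])/d[:,2])[:,None]
def proj(C,P):
    K,D,p,Rm=C;q=(np.array(P,float).reshape(-1,3)-p)@Rm@F
    return cv2.projectPoints(q.reshape(-1,1,3),np.zeros(3),np.zeros(3),K,D)[0].reshape(-1,2)
def tri(C1,u1,C2,u2):
    p,d=ray(C1,[u1]);q,e=ray(C2,[u2]);d=d[0];e=e[0]
    t=np.linalg.lstsq(np.c_[d,-e],q-p,rcond=None)[0]
    a=p+t[0]*d;b=q+t[1]*e;return (a+b)/2,np.linalg.norm(a-b)
E
python3 - <<'E'
import cv2
t=cv2.imread('pics/top0.png');s=cv2.imread('pics/scene0.png')
cv2.imwrite('pics/c1.png',cv2.resize(t[170:320,120:300],None,fx=4,fy=4,interpolation=cv2.INTER_CUBIC))
cv2.imwrite('pics/c2.png',cv2.resize(t[240:305,300:380],None,fx=8,fy=8,interpolation=cv2.INTER_CUBIC))
cv2.imwrite('pics/c3.png',cv2.resize(s[120:265,200:340],None,fx=4,fy=4,interpolation=cv2.INTER_CUBIC))
cv2.imwrite('pics/c4.png',cv2.resize(s[285:350,270:330],None,fx=8,fy=8,interpolation=cv2.INTER_CUBIC))
E
```

```text
(no output)
```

View pics/c1.png

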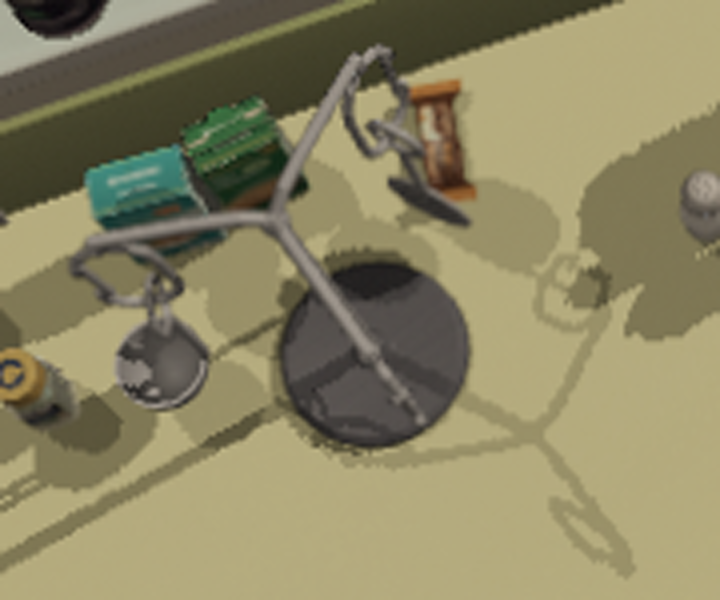

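View pics/c2.png

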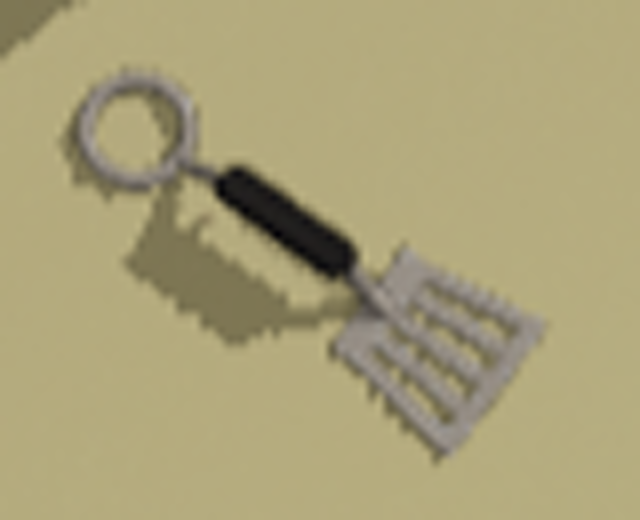

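View pics/c3.png

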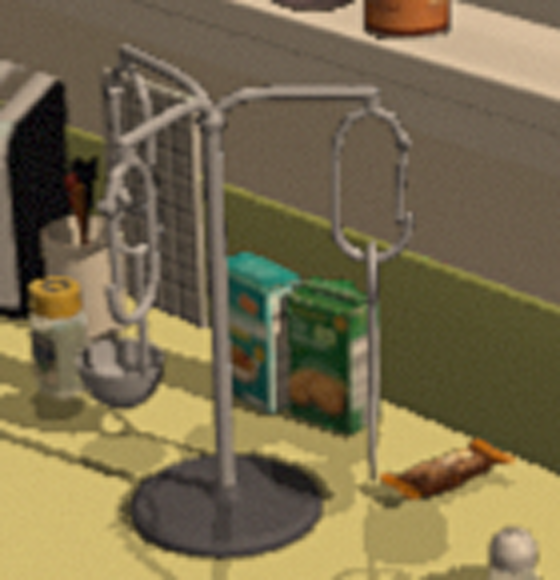

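View pics/c4.png

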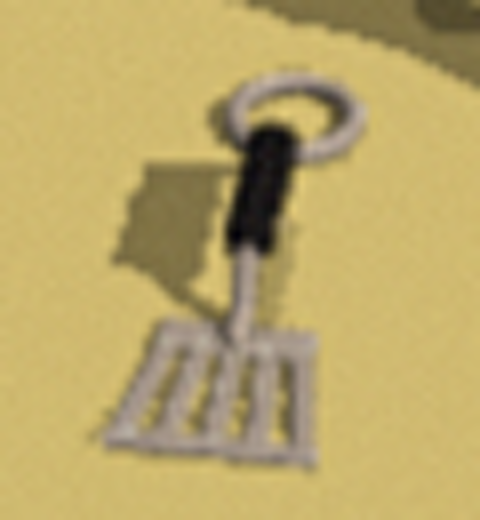

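Run:
```python
from h import *
T=cam('top');S=cam('scene')
t=lambda x,y:(120+(x-1.5)/4,170+(y-1.5)/4)
s=lambda x,y:(200+(x-1.5)/4,120+(y-1.5)/4)
hub=tri(T,t(275,217),S,s(212,115));print('hub',hub)
print('hub plane344',plane(T,[t(275,217)],344))
foot=plane(T,[t(375,355)],8);print('foot',foot, plane(S,[s(228,503)],8))
print('armend T@344',plane(T,[t(368,350)],344),'S',plane(S,[s(122,140)],344))
print('armend tri',tri(T,t(368,350),S,s(122,140)))
print('ends others',plane(T,[t(357,62),t(90,243)],344))
# turner
t2=lambda x,y:(300+(x-3.5)/8,240+(y-3.5)/8); s2=lambda x,y:(270+(x-3.5)/8,285+(y-3.5)/8)
e=plane(T,[t2(136,130)],3.5);e2=plane(S,[s2(296,117)],3.5);g=plane(T,[t2(285,222)],30);g2=plane(S,[s2(263,187)],30)
b=plane(T,[t2(540,322),t2(443,456)],3);b2=plane(S,[s2(110,440),s2(312,460)],3)
print(e,e2,g,g2,b,b2,b.mean(0),b2.mean(0))
for a,c in((e,b),(e2,b2)):
    d=a[0]-c.mean(0);print(np.linalg.norm(d),np.degrees(np.arctan2(d[1],d[0])))
```

```text
hub (array([681.55964079,  43.35425696, 328.28176853]), np.float64(4.143332364269423))
hub plane344 [[676.7628345   40.00165901 344.        ]]
foot [[678.82060309  43.68451985   8.        ]] [[678.27049835  42.51738532   8.        ]]
armend T@344 [[571.95667982   9.08288132 344.        ]] S [[573.66418322  18.80971588 344.        ]]
armend tri (array([568.7235899 ,   9.74980801, 348.2305499 ]), np.float64(4.204619790340602))
ends others [[760.4591786  -39.80809664 344.        ]
 [702.56625236 158.16602171 344.        ]]
[[ 574.46692605 -264.53164993    3.5       ]] [[ 572.22882575 -263.34067704    3.5       ]] [[ 513.10234907 -303.2290169    30.        ]] [[ 508.57192103 -305.60359783   30.        ]] [[ 447.2410123  -384.67421568    3.        ]
 [ 411.28847733 -330.15285201    3.        ]] [[ 408.93922527 -333.04062227    3.        ]
 [ 443.15655583 -385.08657455    3.        ]] [ 429.26474482 -357.41353385    3.        ] [ 426.04789055 -359.06359841    3.        ]
172.3686972616909 32.605940911763035
174.73406506023773 33.21777912309857
```

```bash
cat >> h.py <<'E'
def rows(wps,n):
    """wps: world (x,y,z,yawdeg of tool x); n rows for each; prints tool-frame rows"""
    s=read_state();Rt=R.from_quat(s['ee_rot']).as_matrix();p=s['position'];y=np.degrees(np.arctan2(Rt[1,0],Rt[0,0]))
    cur=np.r_[p,y];print('now',np.round(cur,1),'t',round(float(s['clock']),2));out=[]
    for w,k in zip(wps,n):
        w=np.array(w,float);prev=cur
        for i in range(1,k+1):
            q=prev+(w-prev)*i/k
            out.append([*np.round((Rt.T@(q[:3]-p))/1000,4),-round(float(q[3]-y),1)])
        cur=w
    print([[float(v) for v in r] for r in out])
E
python3 - <<'E'
from h import *
rows([(290,320,350,-13.5),(450,40,440,-13.5)],[6,6])
E
```

```text
now [145.9 607.3 247.5 -13.5] t 0.15
[[0.0345, 0.041, -0.017, -0.0], [0.0691, 0.082, -0.034, -0.0], [0.1036, 0.1229, -0.051, -0.0], [0.1382, 0.1639, -0.068, -0.0], [0.1727, 0.2049, -0.0851, -0.0], [0.2073, 0.2459, -0.1021, -0.0], [0.2441, 0.285, -0.117, -0.0], [0.2809, 0.3242, -0.1319, -0.0], [0.3178, 0.3633, -0.1469, -0.0], [0.3546, 0.4025, -0.1618, -0.0], [0.3915, 0.4417, -0.1767, -0.0], [0.4283, 0.4808, -0.1917, -0.0]]
```

Call:
jog_arm(
  increments=[
    [0.035,0.04,-0.02,0],
    [0.07,0.082,-0.04,0],
    [0.105,0.123,-0.055,0],
    [0.14,0.164,-0.075,0],
    [0.175,0.205,-0.095,0],
    [0.21,0.246,-0.115,0],
    [0.245,0.285,-0.13,0],
    [0.28,0.324,-0.15,0],
    [0.318,0.363,-0.17,0],
    [0.35,0.4,-0.19,0],
  ],
  hand=1,
)

```text
clock: 1.4
position: [393.1, 135.1, 438.8]
ee_rot: [0.993, -0.118, -0.0, 0.001]
contact_force: [0.1, 1.3, -0.1]
gripper_width: 85.6
```

Call:
jog_arm(
  increments=[
    [0.04,0.04,0,0],
    [0.08,0.08,0,0],
    [0.08,0.08,0,0],
    [0.08,0.08,0,0],
  ],
)

```text
clock: 1.9
position: [452.0, 38.4, 438.5]
ee_rot: [0.993, -0.118, -0.0, 0.001]
contact_force: [-0.1, -0.3, -0.5]
gripper_width: 85.6
```

Run:
```python
from h import *
s=read_state();print(s['position'],s['joints'],s['clock'])
C=cam('wrist')
im=get_image('wrist');cv2.imwrite('pics/w1.png',cv2.cvtColor(im,cv2.COLOR_RGB2BGR))
print(proj(C,[(543,1.5,252),(568,9,344),(568,9,215),(678.5,43,344)]))
```

```text
[451.98397185  38.44664475 438.53490994] [ 4.45370813e-01  5.54577022e-03 -9.57880641e-03  7.66592482e-04
 -1.55720539e+00  8.88497109e-01] 1.9
[[ 332.08360209  117.74174874]
 [ 317.63168469   63.25405513]
 [ 317.15113029   97.11923509]
 [ 208.98668738 -133.45356336]]
```

View pics/w1.png

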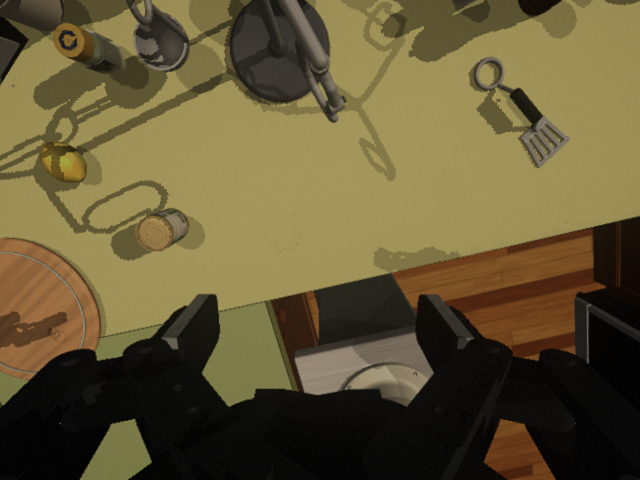

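Run:
```python
import cv2
t=cv2.imread('pics/w1.png')
cv2.imwrite('pics/c5.png',cv2.resize(t[50:140,270:370],None,fx=6,fy=6,interpolation=cv2.INTER_CUBIC))
```

```text
(no output)
```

View pics/c5.png

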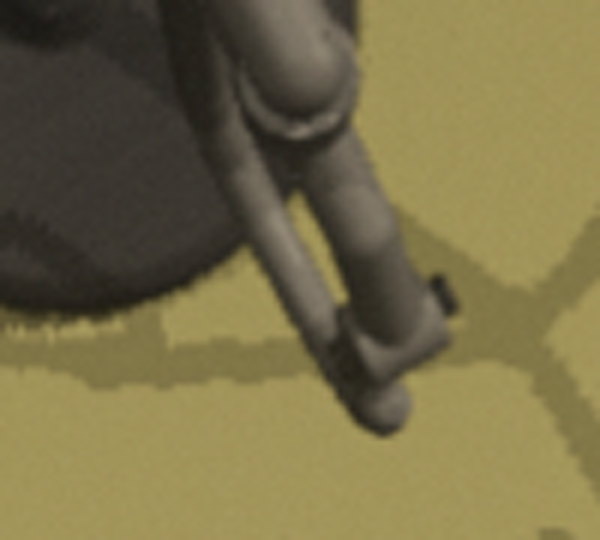

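Run:
```python
from h import *
C=cam('wrist')
f=lambda x,y:(270+(x-2.5)/6,50+(y-2.5)/6)
print('nose',plane(C,[f(388,403)],252),'pivot',plane(C,[f(402,335)],306),'armend',plane(C,[f(300,85)],348))
import cv2
im=cv2.imread('pics/w1.png')
# foot by top: dark mask contour ellipse
t=cv2.imread('pics/top0.png');g=t.max(2)
m=((g<105)&(t.astype(int).max(2)-t.min(2)<25)).astype(np.uint8);m[:, :180]=0;m[:,245:]=0;m[:230]=0;m[300:]=0
m=cv2.morphologyEx(m,cv2.MORPH_OPEN,np.ones((3,3)))
c=max(cv2.findContours(m,0,1)[0],key=cv2.contourArea);h=cv2.convexHull(c).reshape(-1,2)
P=plane(cam('top'),h,5);(cx,cy),r=cv2.minEnclosingCircle(P[:,:2].astype(np.float32));print('foot',cx,cy,r)
w=lambda uv,z:plane(C,[uv],z)[0].round(1)
print('turner wrist eye',w((488.5,73.5),3.5),'grip',w((526,105),30))
```

```text
nose [[5.43373292e+02 1.59519288e-01 2.52000000e+02]] pivot [[546.16149072   0.65436534 306.        ]] armend [[566.54742089   8.90948892 348.        ]]
foot 682.47509765625 44.757232666015625 77.27645111083984
turner wrist eye [ 571.8 -266.4    3.5] grip [ 512.4 -304.5   30. ]
```

Run:
```python
from h import *
rows([(480,-140,380,-113.5),(511,-304.3,150,-147.2)],[10,5])
```

```text
now [451.8  39.  438.8 -13.5] t 1.95
[[0.0069, 0.0167, 0.0059, 10.0], [0.0138, 0.0335, 0.0118, 20.0], [0.0208, 0.0502, 0.0177, 30.0], [0.0277, 0.067, 0.0236, 40.0], [0.0346, 0.0837, 0.0295, 50.0], [0.0415, 0.1005, 0.0354, 60.0], [0.0484, 0.1172, 0.0413, 70.0], [0.0553, 0.1339, 0.0472, 80.0], [0.0623, 0.1507, 0.0531, 90.0], [0.0692, 0.1674, 0.059, 100.0], [0.0829, 0.1979, 0.105, 106.8], [0.0966, 0.2283, 0.151, 113.5], [0.1103, 0.2588, 0.1971, 120.2], [0.124, 0.2892, 0.2431, 127.0], [0.1377, 0.3197, 0.2892, 133.7]]
```

Call:
jog_arm(
  increments=[
    [0.007,0.017,0.005,10],
    [0.014,0.034,0.01,20],
    [0.02,0.05,0.015,30],
    [0.028,0.067,0.02,40],
    [0.035,0.084,0.025,50],
    [0.042,0.11,0.03,60],
    [0.055,0.15,0.04,70],
    [0.07,0.18,0.05,80],
    [0.09,0.22,0.07,90],
    [0.11,0.26,0.1,100],
  ],
)

```text
clock: 3.2
position: [499.2, -239.1, 339.8]
ee_rot: [-0.548, 0.837, -0.002, 0.001]
contact_force: [0.6, -0.1, 1.2]
gripper_width: 85.4
```

Run:
```python
from h import *
rows([(511,-304.3,150,-147.2)],[4])
```

```text
now [ 499.2 -239.1  339.8 -113.6] t 3.2
[[0.0137, -0.0091, 0.0475, 8.4], [0.0275, -0.0181, 0.095, 16.8], [0.0412, -0.0272, 0.1425, 25.2], [0.0549, -0.0362, 0.19, 33.6]]
```

Call:
jog_arm(
  increments=[
    [0.014,-0.009,0.047,8.4],
    [0.028,-0.018,0.095,16.8],
    [0.041,-0.027,0.142,25.2],
    [0.055,-0.036,0.19,33.6],
    [0.055,-0.036,0.19,33.6],
    [0.055,-0.036,0.19,33.6],
  ],
)

```text
clock: 3.95
position: [512.3, -303.4, 151.8]
ee_rot: [-0.284, 0.959, -0.002, 0.002]
contact_force: [0.8, 0.3, 0.6]
gripper_width: 85.6
```

Run:
```python
from h import *
C=cam('wrist');s=read_state();print(s['position'],s['joints'])
im=get_image('wrist');cv2.imwrite('pics/w2.png',cv2.cvtColor(im,cv2.COLOR_RGB2BGR))
print(proj(C,[(511,-304.3,33),(573,-265,3.5)]))
rows([(511,-304.3,25,-147.2)],[3])
```

```text
[ 512.29867751 -303.43186671  151.77648407] [-0.26210473  0.41600584 -0.20419418  0.00230992 -0.94459764 -0.73338568]
[[319.76616536 241.02694936]
 [318.55595193 310.71971066]]
now [ 512.5 -303.6  152.5 -147. ] t 4.0
[[0.0007, 0.0004, 0.0425, 0.1], [0.0015, 0.0007, 0.085, 0.1], [0.0022, 0.0011, 0.1275, 0.2]]
```

View pics/w2.png

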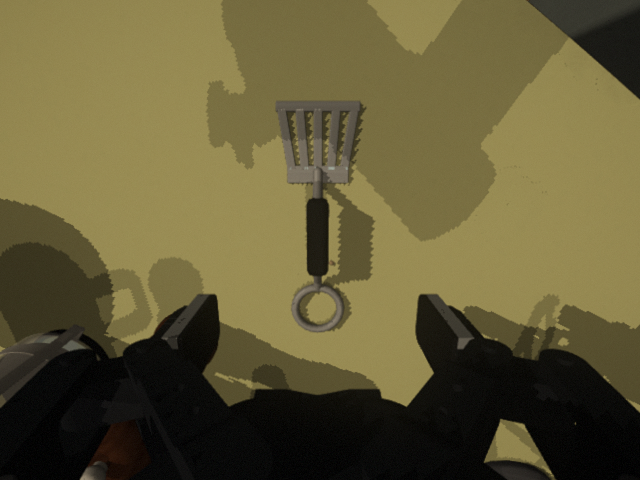

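Run:
```python
from h import *
C=cam('wrist')
im=cv2.imread('pics/w2.png').astype(int)
e=plane(C,[(318.5,308)],3.5)[0];b=plane(C,[(318.5,103)],3)[0];g=plane(C,[(317.5,198),(317.5,275)],30)
d=e-b;print(e,b,g,g.mean(0),np.linalg.norm(d),np.degrees(np.arctan2(d[1],d[0])))
```

```text
[ 571.60042658 -266.52873502    3.5       ] [ 426.5392211  -361.11991452    3.        ] [[ 485.37176079 -323.53691397   30.        ]
 [ 536.69701478 -290.12694738   30.        ]] [ 511.03438779 -306.83193068   30.        ] 173.17763878430807 33.10747482551669
```

Call:
jog_arm(
  increments=[
    [0.003,-0.0005,0.042,0],
    [0.003,-0.0005,0.085,0],
    [0.003,-0.0005,0.115,0],
    [0.003,-0.0005,0.1275,0],
    [0.003,-0.0005,0.1275,0],
  ],
)

```text
clock: 4.62
position: [512.1, -306.0, 26.1]
ee_rot: [-0.285, 0.959, -0.003, 0.003]
contact_force: [0.5, -0.5, 0.7]
gripper_width: 85.4
```

Call:
jog_arm(
  increments=[
    [0,0,0,0],
    [0,0,0,0],
    [0,0,0,0],
    [0,0,0,0],
    [0,0,0,0],
    [0,0,0,0],
  ],
  hand=-1,
)

```text
clock: 5.38
position: [512.5, -306.1, 26.7]
ee_rot: [-0.285, 0.959, -0.004, 0.004]
contact_force: [-1.4, 0.5, 6.6]
gripper_width: 16.0
```

Run:
```python
from h import *
rows([(512,-306,150,-147),(411.4,-40.2,290,-162.7)],[3,7])
```

```text
now [ 512.5 -306.1   26.7 -146.9] t 5.38
[[-0.0001, -0.0002, -0.0411, 0.0], [-0.0002, -0.0005, -0.0822, 0.1], [-0.0003, -0.0007, -0.1233, 0.1], [-0.0091, 0.0387, -0.1436, 2.4], [-0.0179, 0.0782, -0.164, 4.6], [-0.0267, 0.1177, -0.1843, 6.8], [-0.0355, 0.1572, -0.2046, 9.1], [-0.0443, 0.1966, -0.2249, 11.3], [-0.0531, 0.2361, -0.2452, 13.6], [-0.0619, 0.2756, -0.2655, 15.8]]
```

Call:
jog_arm(
  increments=[
    [0,0,-0.02,0],
    [0,0,-0.06,0],
    [0,0,-0.1,0],
    [-0.003,0.02,-0.13,1],
    [-0.009,0.055,-0.16,3],
    [-0.018,0.095,-0.185,5],
    [-0.027,0.135,-0.21,8],
    [-0.04,0.18,-0.235,11],
    [-0.05,0.225,-0.255,14],
    [-0.06,0.26,-0.264,15.8],
  ],
)

```text
clock: 6.62
position: [417.4, -52.9, 289.1]
ee_rot: [-0.15, 0.989, -0.003, 0.005]
contact_force: [0.5, 1.0, -1.3]
gripper_width: 15.8
```

Run:
```python
from h import *
rows([(411.4,-40.2,290,-162.7)],[1])
```

```text
now [ 417.4  -52.9  289.1 -162.7] t 6.62
[[0.002, 0.0139, -0.001, -0.0]]
```

Call:
jog_arm(
  increments=[
    [0.002,0.014,0,0],
    [0.002,0.014,0,0],
    [0.002,0.014,0,0],
  ],
)

```text
clock: 7.0
position: [411.3, -40.4, 288.5]
ee_rot: [-0.15, 0.989, -0.003, 0.004]
contact_force: [0.1, 0.9, -1.3]
gripper_width: 15.8
```

Run:
```python
from h import *
s=read_state();print(s['position'],s['joints'],s['clock'])
pe=s['position']+np.array([.955*75,.297*75,-23])
for n in ("top","scene","wrist"):
    C=cam(n);im=cv2.cvtColor(get_image(n),cv2.COLOR_RGB2BGR);cv2.imwrite(f'pics/{n}3.png',im)
    print(n,proj(C,[pe,(543.2,0.8,252),(569,8.8,215)]).round(1).tolist())
    if n!='wrist':
        u,v=proj(C,[pe])[0].astype(int);cv2.imwrite(f'pics/{n}3c.png',cv2.resize(im[v-50:v+50,u-65:u+65],None,fx=6,fy=6,interpolation=cv2.INTER_CUBIC));print(u-65,v-50)
```

```text
[411.28381758 -40.43197258 288.45945821] [ 0.30392896 -0.02407333 -0.40612612  0.00719586 -1.18122126 -1.57650919] 7.0
top [[237.9, 292.8], [224.9, 275.2], [221.8, 270.7]]
172 242
scene [[215.0, 195.3], [228.1, 191.1], [234.0, 199.7]]
149 145
wrist [[320.4, 419.7], [320.4, 481.8], [320.3, 462.5]]
```

View pics/top3c.png

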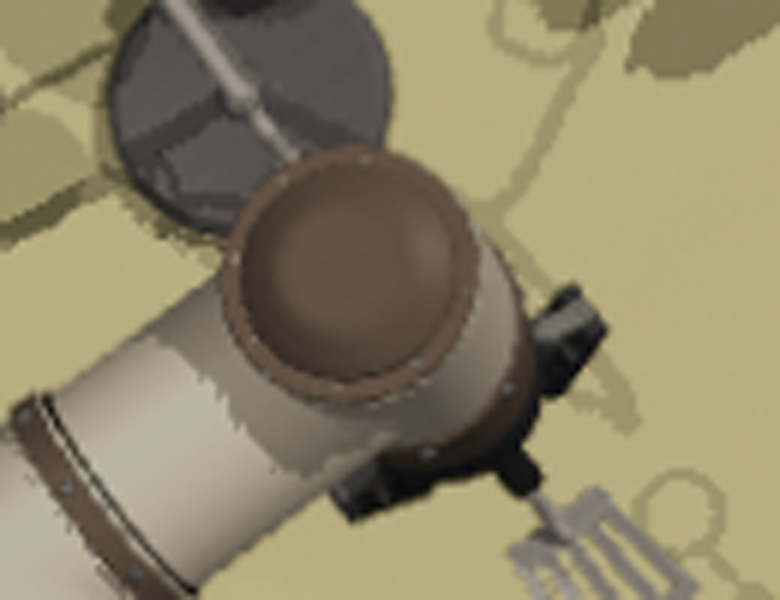

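View pics/scene3c.png

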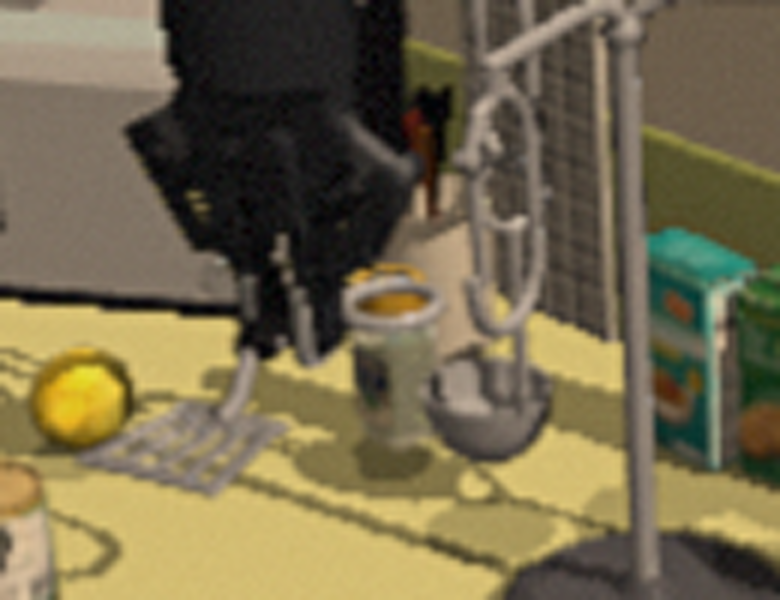

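View pics/wrist3.png

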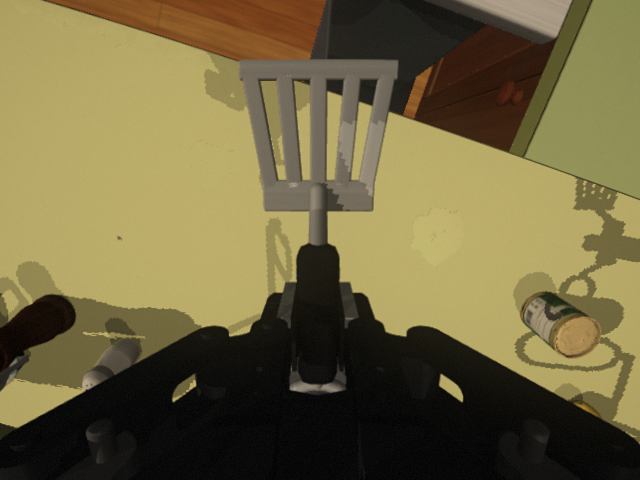

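Call:
jog_arm(
  increments=[
    [-0.012,0,0.003,0],
    [-0.025,0,0.003,0],
    [-0.035,0,0.003,0],
    [-0.043,0,0.003,0],
    [-0.05,0,0.003,0],
    [-0.056,0,0.003,0],
    [-0.06,0,0.003,0],
    [-0.06,0,0.003,0],
    [-0.06,0,0.003,0],
  ],
)

```text
clock: 8.28
position: [468.2, -23.2, 285.5]
ee_rot: [-0.149, 0.989, -0.003, 0.003]
contact_force: [-2.1, -1.9, -2.9]
gripper_width: 15.5
```

Run:
```python
from h import *
s=read_state();print(s['position'],s['contact_force'],s['clock'])
u=np.array([.955,.297]);d=np.array([543.2,.8])-s['position'][:2];print('eye rel nose along',75-d@u,'lat',d@[-.297,.955])
C=cam('scene');im=cv2.cvtColor(get_image('scene'),cv2.COLOR_RGB2BGR);cv2.imwrite('pics/s4c.png',cv2.resize(im[140:240,165:295],None,fx=6,fy=6,interpolation=cv2.INTER_CUBIC))
```

```text
[468.19700976 -23.16148181 285.53593034] [-2.11851375 -1.93093821 -2.89229135] 8.275
eye rel nose along -3.744415772800224 lat 0.6073270288580855
```

View pics/s4c.png

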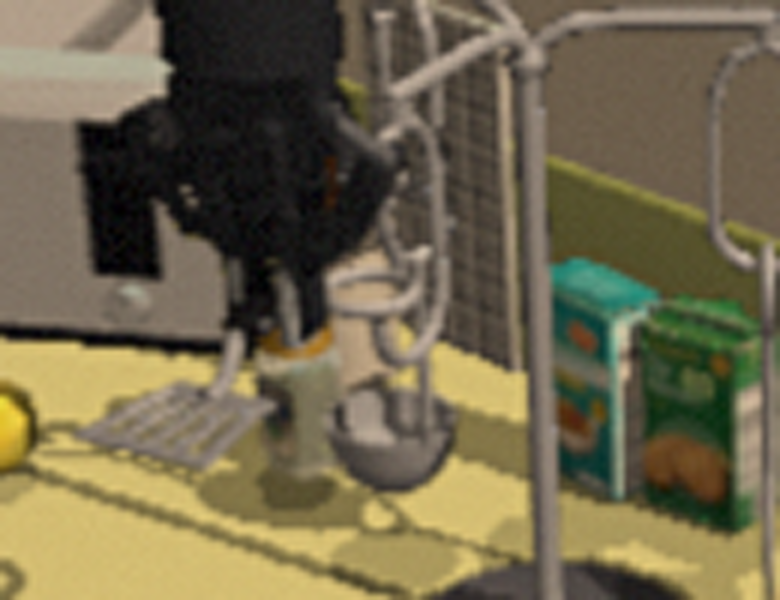

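Call:
jog_arm(
  increments=[
    [-0.002,0,0.004,0],
    [-0.002,0,0.01,0],
    [-0.002,0,0.016,0],
    [-0.002,0,0.022,0],
    [-0.002,0,0.028,0],
    [-0.002,0,0.033,0],
    [-0.002,0,0.033,0],
    [-0.002,0,0.033,0],
  ],
)

```text
clock: 9.32
position: [470.7, -22.6, 252.9]
ee_rot: [-0.149, 0.989, -0.003, 0.004]
contact_force: [-0.2, 0.6, -0.6]
gripper_width: 15.8
```

Run:
```python
from h import *
s=read_state();print(s['position'],s['contact_force'],s['clock'])
u=np.array([.955,.297]);d=np.array([543.2,.8])-s['position'][:2];print('eye rel nose along',75-d@u,'lat',d@[-.297,.955])
C=cam('scene');im=cv2.cvtColor(get_image('scene'),cv2.COLOR_RGB2BGR);cv2.imwrite('pics/s5c.png',cv2.resize(im[150:225,190:265],None,fx=8,fy=8,interpolation=cv2.INTER_CUBIC))
```

```text
[470.71815677 -22.63752745 252.85690308] [-0.24514375  0.63292025 -0.58161322] 9.325
eye rel nose along -1.1811059371455315 lat 0.8557312774209199
```

View pics/s5c.png

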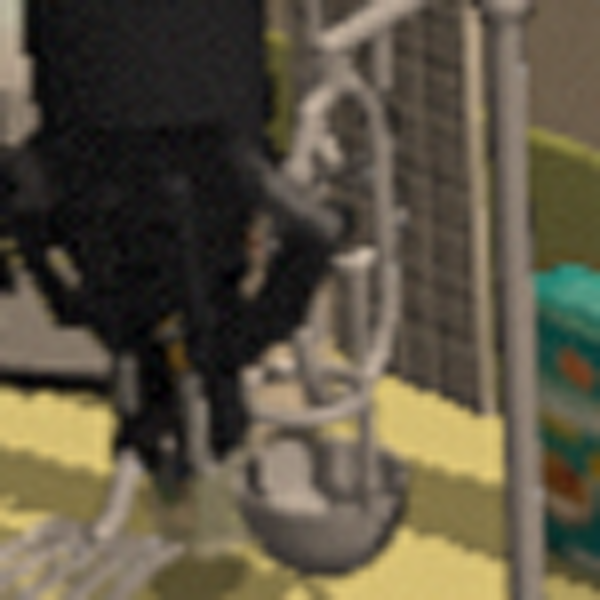

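Call:
jog_arm(
  increments=[
    [-0.003,0,0.002,0],
    [-0.005,0,0.004,0],
    [-0.005,0,0.005,0],
    [-0.005,0,0.005,0],
  ],
)

```text
clock: 9.88
position: [475.4, -21.2, 247.8]
ee_rot: [-0.149, 0.989, -0.003, 0.004]
contact_force: [1.0, 0.2, -0.2]
gripper_width: 15.7
```

Call:
jog_arm(
  increments=[
    [0,0,0,0],
    [0,0,0,0],
    [0,0,0,0],
    [0,0,-0.02,0],
    [0.01,0,-0.06,0],
    [0.03,0,-0.11,0],
    [0.07,0,-0.15,0],
    [0.11,0,-0.15,0],
    [0.11,0,-0.15,0],
  ],
  hand=1,
)

```text
clock: 11.0
position: [367.3, -53.7, 398.4]
ee_rot: [-0.149, 0.989, -0.002, 0.006]
contact_force: [-0.3, 0.2, 0.0]
gripper_width: 85.5
```

Run:
```python
from h import *
s=read_state();print(s['position'],s['contact_force'],s['clock'])
C=cam('scene');im=cv2.cvtColor(get_image('scene'),cv2.COLOR_RGB2BGR);cv2.imwrite('pics/s6c.png',cv2.resize(im[130:280,165:315],None,fx=4,fy=4,interpolation=cv2.INTER_CUBIC))
```

```text
[367.27453116 -53.66577164 398.41689807] [-0.31298766  0.19266173  0.01929025] 11.0
```

View pics/s6c.png

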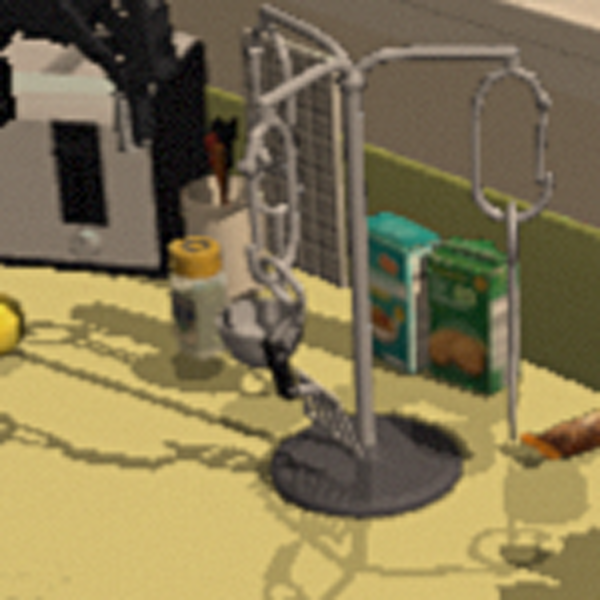

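It hangs in the hook and is still swinging, so I'll wait with the arm well clear.

Call:
jog_arm(
  increments=[
    [0,0,0,0],
    [0,0,0,0],
    [0,0,0,0],
    [0,0,0,0],
    [0,0,0,0],
    [0,0,0,0],
    [0,0,0,0],
    [0,0,0,0],
    [0,0,0,0],
    [0,0,0,0],
  ],
)

```text
clock: 12.3
position: [368.4, -53.3, 397.8]
ee_rot: [-0.149, 0.989, -0.002, 0.005]
contact_force: [-0.3, -0.7, 0.3]
gripper_width: 85.3
```

Call:
jog_arm(
  increments=[
    [0,0,0,0],
    [0,0,0,0],
    [0,0,0,0],
    [0,0,0,0],
    [0,0,0,0],
    [0,0,0,0],
    [0,0,0,0],
    [0,0,0,0],
    [0,0,0,0],
    [0,0,0,0],
  ],
)

```text
clock: 13.55
position: [368.3, -53.3, 397.8]
ee_rot: [-0.149, 0.989, -0.003, 0.005]
contact_force: [0.5, 0.2, 0.8]
gripper_width: 85.3
```

Call:
jog_arm(
  increments=[
    [0,0,0,0],
    [0,0,0,0],
    [0,0,0,0],
    [0,0,0,0],
    [0,0,0,0],
    [0,0,0,0],
    [0,0,0,0],
    [0,0,0,0],
    [0,0,0,0],
    [0,0,0,0],
  ],
)

```text
clock: 14.8
position: [368.4, -53.3, 397.8]
ee_rot: [-0.149, 0.989, -0.003, 0.005]
contact_force: [-0.4, 0.4, -0.2]
gripper_width: 85.7
```

Call:
jog_arm(
  increments=[
    [0,0,0,0],
    [0,0,0,0],
    [0,0,0,0],
    [0,0,0,0],
    [0,0,0,0],
    [0,0,0,0],
    [0,0,0,0],
    [0,0,0,0],
    [0,0,0,0],
    [0,0,0,0],
  ],
)

```text
clock: 16.05
position: [368.3, -53.3, 397.8]
ee_rot: [-0.149, 0.989, -0.003, 0.005]
contact_force: [0.4, 0.2, 0.4]
gripper_width: 85.1
```

Call:
jog_arm(
  increments=[
    [0,0,0,0],
    [0,0,0,0],
    [0,0,0,0],
    [0,0,0,0],
    [0,0,0,0],
    [0,0,0,0],
    [0,0,0,0],
    [0,0,0,0],
    [0,0,0,0],
    [0,0,0,0],
  ],
)

```text
clock: 17.3
position: [368.3, -53.3, 397.8]
ee_rot: [-0.149, 0.989, -0.003, 0.005]
contact_force: [-0.2, 0.5, 0.5]
gripper_width: 85.4
```

Call:
jog_arm(
  increments=[
    [0,0,0,0],
    [0,0,0,0],
    [0,0,0,0],
    [0,0,0,0],
    [0,0,0,0],
    [0,0,0,0],
    [0,0,0,0],
    [0,0,0,0],
    [0,0,0,0],
    [0,0,0,0],
  ],
)

```text
clock: 18.55
position: [368.4, -53.3, 397.8]
ee_rot: [-0.149, 0.989, -0.003, 0.005]
contact_force: [0.1, -0.8, -0.0]
gripper_width: 85.4
```

Call:
jog_arm(
  increments=[
    [0,0,0,0],
    [0,0,0,0],
    [0,0,0,0],
    [0,0,0,0],
    [0,0,0,0],
    [0,0,0,0],
    [0,0,0,0],
    [0,0,0,0],
    [0,0,0,0],
    [0,0,0,0],
  ],
)

```text
clock: 19.8
position: [368.4, -53.3, 397.8]
ee_rot: [-0.149, 0.989, -0.003, 0.005]
contact_force: [0.4, 0.4, -0.3]
gripper_width: 85.4
```

Call:
jog_arm(
  increments=[
    [0,0,0,0],
    [0,0,0,0],
    [0,0,0,0],
    [0,0,0,0],
    [0,0,0,0],
    [0,0,0,0],
    [0,0,0,0],
    [0,0,0,0],
    [0,0,0,0],
    [0,0,0,0],
  ],
)

```text
clock: 21.05
position: [368.4, -53.3, 397.8]
ee_rot: [-0.149, 0.989, -0.003, 0.005]
contact_force: [0.2, -0.0, -0.4]
gripper_width: 85.9
```

Run:
```python
from h import *
C=cam('scene');ims=[]
for i in range(8): ims.append(cv2.cvtColor(get_image('scene'),cv2.COLOR_RGB2BGR)[130:280,165:315])
print([int((cv2.absdiff(a,ims[0]).max(2)>60).sum()) for a in ims], read_state()['clock'])
print(proj(C,[(569,8.8,202)]))
cv2.imwrite('pics/s7c.png',cv2.resize(ims[-1],None,fx=4,fy=4,interpolation=cv2.INTER_CUBIC))
T=get_image('top');cv2.imwrite('pics/t7.png',cv2.cvtColor(T,cv2.COLOR_RGB2BGR))
```

```text
[0, 0, 0, 0, 0, 0, 0, 0] 21.45
[[234.24970889 203.85380586]]
```

View pics/s7c.png

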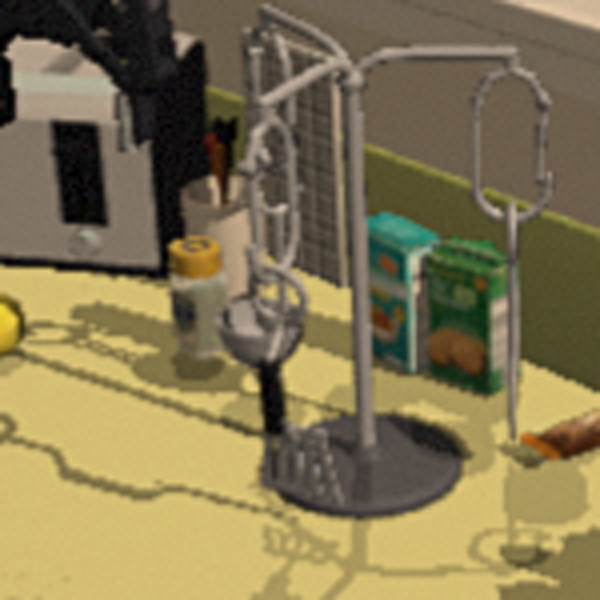

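View pics/t7.png

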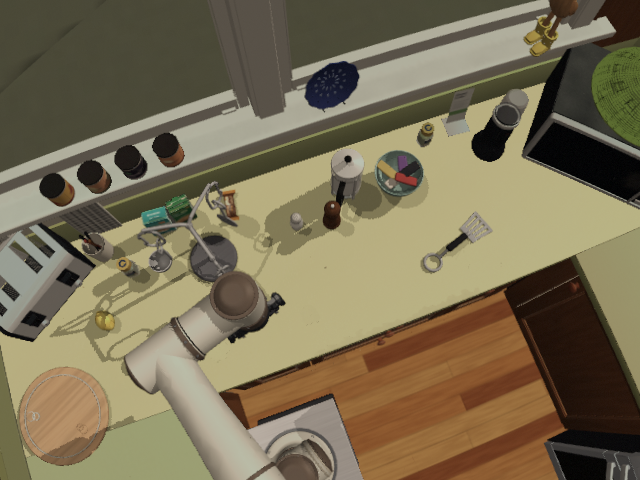

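The eye centre is at (234, 204) px, right where a seated eye should project. The eight scene frames show no motion, and the mill and shaker are where they were.

```bash
python3 -c "
from bench import *
print(job_done())"
```

```text
the job is handed in; nothing more can be done
None
```

The turner is hanging blade down in the empty snap hook, and I handed the job in at about 21.5 s of the 61 s allowed. The hand-in gives no verdict, so I can't confirm it was judged a success.

I pinched the smaller turner by its grip and lifted it. Then I pushed the eye about 20 mm into the gate above the nose, where the wrist force reading was only about 3 N on its largest axis. After that I lowered the eye into the bowl, opened the gripper and backed off, then waited about 10 s for the swing to die out.

Last checks:
- **Eye position:** it shows at (234.5, 204) px in the scene view, against (234.2, 203.9) expected for an eye on the seat.
- **Stillness:** eight frames over 0.4 s showed no change above the threshold.
- **Other objects:** the pepper mill and salt shaker look to be where they started in the top view, judged by eye only.
- **Robot:** the arm is clear of everything.
- **Gate:** the gate angle can't be read directly. I judged it shut because the contact force dropped to about zero once the eye was lowered, and nothing stood out in the final picture. The hook is small there and the gate is hard to make out.

No check failed or disagreed. Position estimates from the different cameras agreed to within about 2–5 mm.

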